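Brush out the leaning specimen jar

ROBOT

A 6-joint arm with a two-finger parallel gripper is mounted at the origin on the work surface. World frame = base frame: x ahead of the robot, y to its left, z up, the work surface at z = 0. Lengths are in mm, angles in degrees, forces in N, time in s.
With the tool pointing down it reaches from about 325 to 750 mm from the base axis. Payload 7.6 kg.
Tool frame: the origin (TCP) lies on the centre line of the jaws, within the pads' length; the fingertips stand 25 mm ahead of it and the grasp point (between the pads) lies 6 mm ahead of it; y points along the fingers, z is the direction in which the jaws open and shut, and the axes are right-handed (so a half turn about y gives the same grasp; the last joint's range is limited). The gripper opens to 85 mm and grips with 20 to 120 N. Pads are 22 mm wide; open, the fingers measure 114 mm over their backs; the gripper's body (76 mm by 85 mm) begins 54 mm behind the grasp point. The pads swing forward as they close: fully open they stand 13 mm farther back than shut.
Start: joints at [59.112, 2.991, 80.254, -0, 96.75, -4.028], TCP at [237.19, 468.385, 256.323] pointing down, gripper open.
Joint ranges: [-166.34, 166.34], [-52.06, 124.39], [6.96, 135.62], [-60.46, 240.46], [14.63, 156.25], [-167.68, 167.68]. Speed limits (degrees/s): [147.25, 147.25, 172.46, 180, 180, 180].

INTERFACE

Orientations are given as a 3x3 rotation matrix whose columns are the frame's x, y, z axes.
In Python, from rig import env gives the robot as it stands. The module is installed in compiled form; this text tells all that it offers.
- The arm moves only by the tool jog_arm, never from a script. Its argument "plan" is a list of rows, each a list of 3 entries, a list of its own where there are three numbers: the shift along the tool's x, y, z in mm, then the turn, a rotation vector about the tool's x, y, z in rad, then the opening, from -1 (shut) to 1 (fully open). A call has 1 to 10 rows; each row is the pose to reach, as a shift and turn from the pose commanded when the call began, along the tool's axes at that moment; what a row does not reach only later rows make up. A row lasts 1/12 s, in which the tool goes at most 41.7 mm and 7.16 degrees, less where a joint would pass 70% of its speed; a pose out of reach is approached as far as the arm can. A call with a gripper value outside its range is refused whole. The fingers move at their own pace and stop on an object; "force" is the grip in N (left out, the last holds). Time passes only in rows, so rows that repeat a pose let the fingers close. It gives the time, the measured TCP pose, the force and the opening at its end, in the units of the state.
- env.state(): the state, without advancing time (a new reading comes with each control period).
- env.capture(name): name is "scene" or "top" or "wrist"; returns a dict with "frame" (480x640x3 uint8, red, green, blue), "depth" (480x640 float32, mm along the optical axis (not along the pixel's ray), 0 where there is no reading), "mtx" (3x3 intrinsics, pixels), "cam_to_world" (4x4, takes a point from camera to world coordinates); the wrist camera has in their place "mount" (4x4, takes a point from camera to tool coordinates, whose origin is the TCP and whose axes are the tool frame's). Camera axes: x right, y up, looking along -z (the intrinsics and any distortion apply to the point x, -y, -z); pixel columns grow to the right and rows downward; lengths in mm; the calibration is good to about 2 mm. The wrist camera is an equidistant fisheye: a pixel r from the principal point sees the ray r / f radians off the axis. A picture is of the moment at which its call begins: read the wrist's pose just before it.
- env.hand_in(): hands the job in, once; it reports no verdict.
The state is a dict: "time_s": time; "joints": joint angles; "qvel": joint speeds; "joint_torque": joint torques, N m; "tool_pos": TCP position; "orientation": TCP orientation; "contact_force": force on the tool from outside, world axes, zero at the start; "ft_torque": the same for the moment, N m; "grip_width": finger opening in mm.
Only numpy, scipy, OpenCV 4.12 (cv2) and the standard library are available. Lean on these libraries where they do the work, as an engineer would, in place of code of your own. Each camera call takes 0.05 s, during which the arm holds its last target. There are 200 camera calls.

TASK

Take the long brush from its steel pot and brush out the taller of the two leaning amber jars: push the brush head down to the jar's floor three times, drawing it back each time until about half of the head is out of the mouth, and be gentle with the glass. Then gently hang the brush back upright in its pot, resting on its guard disc, and let go. Keep the brush out of the shorter jar and leave the other things on the bench where they stand.

Things in the scene. Friction and masses are not known exactly. Their poses are not given: they have to be found in the camera images.
- brush: Loose brush, 205 mm long, 60-130 g, round about its axis. Origin: tip of the bristle head; z runs to the handle's end. Along z: white rigid head, diameter 32 mm, 0-60 mm; steel stem, 8 mm, to 115; grey guard disc, 54 mm, 115-121; grey handle, 20 mm, 121-205 (narrower over the last 8). Starts upright in the pot, head down, hanging by the disc, handle above the pot.
- brush_pot: Steel pot fixed to the bench: tube 124 mm high, outer diameter 52 mm, inner diameter 42 mm, on a square foot 100 mm wide. Origin: centre of its underside, z up. The brush's guard disc rests flat on the rim, which puts the brush's origin 9 mm above the pot's origin.
- tall_jar: The taller amber jar, clamped immovably in a grey washing stand. Outer diameter 60 mm, inner 52, length 97, bottom 5 mm thick. Origin: centre of the outside of its bottom, 55 mm above the bench; z runs along its axis out through the mouth. It leans 35 degrees from vertical, mouth up and roughly towards the robot; the heading varies by 20 degrees either way.
- tall_jar_floor (a point): Centre of the tall jar's inner floor, 5 mm from its origin along its z; inner depth 92 mm from here to the mouth.
- short_jar: The shorter amber jar, 60 mm long, otherwise the same, in an identical stand leaning the same way; to be left alone. Origin and axes as for the tall jar. The two stands may stand either way round.
- beaker: Bystander: loose open glass beaker, 72 mm in diameter at the rim, 90 mm high. Origin: centre of its underside. It and the brush pot may stand either way round, left or right.
- dropper: Bystander: loose small amber bottle, 36 mm in diameter, 70 mm high. Origin: centre of its underside.
- fixative: Bystander: loose white bottle, 60 mm in diameter, 100 mm high. Origin: centre of its underside.
- dish: Bystander: loose flat round dish with lid, 92 mm in diameter, 17 mm high. Origin: centre of its underside.
There are look-alikes about, which are no part of the job. What is shaped like the brush but green or yellow is not meant.

How it is judged (in metres and radians):
On the way, in this order (a step that is already met when the one before it is completed fails the run):
1. the brush head is pushed down to within about 20 mm of the tall jar's floor, first time (distance between brush and tall_jar_floor below 0.03 m and z of brush in the frame of tall_jar between 0 and 0.026 m and angle between the z axis of brush and the z axis of tall_jar, either way round below 0.4 rad), for 0.05 s.
2. the brush is drawn back up the jar until its tip is at least 50 mm above the jar's floor (z of brush in the frame of tall_jar above 0.055 m), for 0.05 s.
3. the brush head is pushed down to within about 20 mm of the tall jar's floor, second time (all of step 1), for 0.05 s.
4. the brush is drawn back up the jar until its tip is at least 50 mm above the jar's floor (z of brush in the frame of tall_jar above 0.055 m), for 0.05 s.
5. the brush head is pushed down to within about 20 mm of the tall jar's floor, third time (all of step 3), for 0.05 s.
6. the brush is drawn back up the jar until its tip is at least 50 mm above the jar's floor (z of brush in the frame of tall_jar above 0.055 m), for 0.05 s.
At the end, for the whole second after the job is handed in: After three strokes in the tall jar, the brush hangs at rest in its pot, within 12 mm of the pot's axis and 6 mm of its resting height, upright within 0.1 rad (horizontal distance between brush and brush_pot below 0.012 m and z of brush in the frame of brush_pot between 0.003 and 0.015 m and angle between brush's own z axis and vertical below 0.1 rad and linear speed of brush below 0.02 m/s and angular speed of brush below 0.2 rad/s); the robot touches nothing.
It fails at once if the brush is put into the shorter jar (distance between brush and short_jar below 0.042 m and z of brush in the frame of short_jar between 0 and 0.04 m).
It fails at once if the tall jar is struck or pressed with more than 80 N (contact force between anything else and tall_jar above 80 N).
It fails at once if the brush is let fall into its pot (out of the fingers and falling faster than 0.5 m/s, as from more than about 12 mm) (horizontal distance between brush and brush_pot below 0.04 m and contact force between the fingers and brush below 0.3 N and linear speed of brush above 0.5 m/s).
It fails at once if the beaker, a bottle or the dish is moved by more than 25 mm (distance of any of beaker, dropper, fixative, dish from where it was at the start of the episode above 0.025 m).
It also fails if it takes over 58 s, if anything falls off the work surface, if the arm or the gripper's body presses on something with over 40 N, if the wrist force passes 120 N, or if a joint passes its speed limit or range.

## Working session

There is one attempt and no reset: what is moved stays moved. The work goes in short steps, Python scripts to look and compute and a tool call to move; the robot and the scene stay as the last step left them, time stands still between calls to the robot, and variables do not carry over. Pictures are saved under pics/ and viewed, about 8 in all and at most 12, crops included, and the job is handed in when it is done.

Besides the shell and the picture viewer there is one more tool, called after "Call:" as name([rows], argument=value, ...), one row to a line, values as JSON. jog_arm: Moves the arm, as the interface text tells. Its arguments: {"type":"object","properties":{"plan":{"type":"array"},"force":{"type":"number"}},"required":["plan"]}

```bash
mkdir -p pics
python3 - <<'E'
from rig import env
import cv2,numpy as np,pickle
s=env.state();print(s)
d={}
for n in("scene","top"):
    c=env.capture(n);d[n]=c;cv2.imwrite(f"pics/{n}0.png",c["frame"][:,:,::-1]);print(n,c["mtx"],c["cam_to_world"], [k for k in c], (c["depth"]>0).mean())
pickle.dump(d,open("d0.pkl","wb"))
E
```

```text
{'time_s': 0.0, 'joints': array([ 5.91113454e+01,  3.02796770e+00,  8.03121823e+01, -1.87144643e-03,
        9.67498881e+01, -4.02640392e+00]), 'qvel': array([-0.07290104,  0.01269847,  0.01330759,  0.02576705,  0.13590317,
       -0.00554127]), 'joint_torque': array([-6.40157452e-06, -3.81669724e+01, -3.60190094e+01, -1.09991170e-04,
        6.16195219e-03, -4.45600378e-06]), 'tool_pos': array([237.06150381, 468.14062796, 255.47293359]), 'orientation': array([[ 8.92093669e-01, -7.78907080e-04,  4.51849842e-01],
       [-4.51850506e-01, -1.36522724e-03,  8.92092628e-01],
       [-7.79795516e-05, -9.99998765e-01, -1.56986013e-03]]), 'contact_force': array([ 0.88944258, -0.13423734,  0.22671532]), 'ft_torque': array([ 0.00922478, -0.02786595,  0.0541624 ]), 'grip_width': 85.32603126777133}
scene [[482.94795427   0.         327.71729159]
 [  0.         482.94795427 236.43833238]
 [  0.           0.           1.        ]] [[-2.77364439e-01 -7.41718058e-01  6.10674455e-01  1.13057179e+03]
 [ 9.60757672e-01 -2.16571462e-01  1.73324833e-01  1.32758497e+02]
 [ 3.69650138e-03  6.34784313e-01  7.72680537e-01  8.21903911e+02]
 [ 0.00000000e+00  0.00000000e+00  0.00000000e+00  1.00000000e+00]] ['frame', 'depth', 'mtx', 'cam_to_world'] 0.996064453125
top [[504.2655583    0.         320.67137733]
 [  0.         504.2655583  240.84499733]
 [  0.           0.           1.        ]] [[ 4.21074156e-03  9.90758282e-01 -1.35573952e-01  3.71906059e+02]
 [-9.99432442e-01  8.70083550e-03  3.25436637e-02 -1.55525689e+00]
 [ 3.34225110e-02  1.35359973e-01  9.90232606e-01  1.17687092e+03]
 [ 0.00000000e+00  0.00000000e+00  0.00000000e+00  1.00000000e+00]] ['frame', 'depth', 'mtx', 'cam_to_world'] 0.9959375
```

View pics/scene0.png

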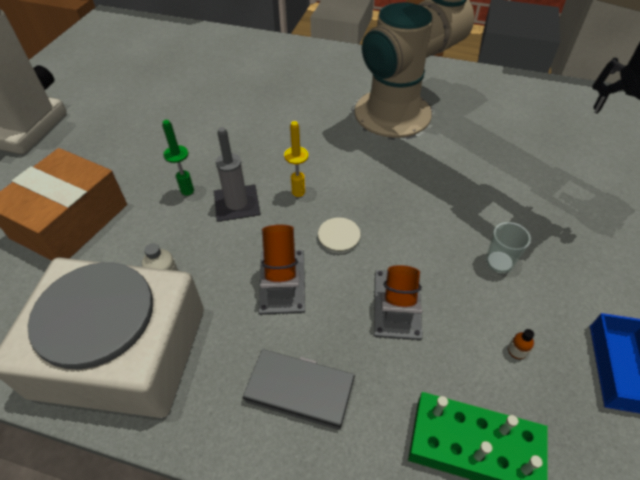

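View pics/top0.png

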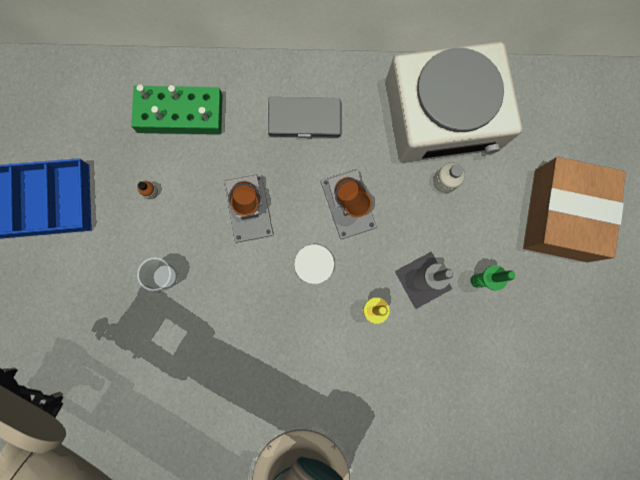

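The scene and top views agree. There are three brush-like things: grey in the steel pot (scene 230,170; top 437,276), green (scene 176,155; top 497,277) and yellow (scene 296,155; top 377,310). The grey one is the brush: right colour, and it's in the pot. There are two amber jars: (scene 279,253; top 353,196) looks longer than (scene 403,286; top 244,197). I'll measure both and make one enlarged crop.

```bash
cat > h.py <<'E'
import numpy as np,cv2,pickle
from scipy.optimize import least_squares
def cloud(c):
    K=c["mtx"];v,u=np.mgrid[:480,:640];z=c["depth"].astype(float)
    P=np.stack([(u-K[0,2])/K[0,0]*z,-(v-K[1,2])/K[1,1]*z,-z],-1)
    T=c["cam_to_world"];return P@T[:3,:3].T+T[:3,3]
def amber(c):
    h=cv2.cvtColor(c["frame"],cv2.COLOR_RGB2HSV);return (h[...,0]<14)&(h[...,1]>180)&(h[...,2]>60)
E
python3 - <<'E'
from h import *
d=pickle.load(open("d0.pkl","rb"))
W={n:cloud(d[n]) for n in d}
np.set_printoptions(precision=1,suppress=True)
# pot/brush: grey points in boxes around the pot
box={"scene":(205,120,265,220),"top":(410,250,458,310)}
for n,(a,b,c,e) in box.items():
    P=W[n][b:e,a:c].reshape(-1,3)
    for lo,hi in((-5,5),(118,134),(136,200),(200,216),(216,235)):
        q=P[(P[:,2]>lo)&(P[:,2]<hi)];print(n,lo,hi,len(q),q.mean(0) if len(q) else '',q.min(0) if len(q) else '',q.max(0) if len(q) else '')
for nm,bx in {"L":{"scene":(255,215,305,290),"top":(325,170,380,225)},"R":{"scene":(380,255,425,315),"top":(225,175,268,225)}}.items():
    Q=[]
    for n,(a,b,c,e) in bx.items():
        m=amber(d[n])[b:e,a:c];q=W[n][b:e,a:c][m];q=q[q[:,2]>30];Q.append(q)
        print(nm,n,len(q),q.min(0),q.max(0))
    q=np.vstack(Q)
    # cylinder fit r=30 , axis lean 35deg heading phi, robust
    best=None
    for p0 in np.radians([150,170,190,210]):
        def f(x):
            a=np.array([np.sin(.6109)*np.cos(x[2]),np.sin(.6109)*np.sin(x[2]),np.cos(.6109)])
            o=np.array([x[0],x[1],55]);r=np.linalg.norm(np.cross(q-o,a),axis=1)
            return np.minimum(abs(r-30),abs(r-26))
        s=least_squares(f,[q[:,0].mean()+20,q[:,1].mean(),p0],loss="soft_l1",f_scale=2)
        if best is None or s.cost<best.cost:best=s
    x=best.x;a=np.array([np.sin(.6109)*np.cos(x[2]),np.sin(.6109)*np.sin(x[2]),np.cos(.6109)])
    t=(q-[x[0],x[1],55])@a
    print(nm,"base",x[:2],"heading",np.degrees(x[2]),"cost/pt",best.cost/len(q),"t pct",np.percentile(t,[1,5,50,95,98,99.5]),"axis",a, 'medres',np.median(f(x)))
a=cv2.resize(d["scene"]["frame"][110:320,140:440],(780,546),interpolation=cv2.INTER_CUBIC)
cv2.imwrite("pics/crop1.png",a[:,:,::-1])
E
```

```text
scene -5 5 4068 [ 316.3 -338.9    0.4] [ 133.1 -489.1   -4.9] [ 510.6 -204.3    5. ]
scene 118 134 339 [ 450.8 -280.1  128.4] [ 415.6 -310.3  118.1] [ 471.6 -257.8  134. ]
scene 136 200 238 [ 449.8 -280.7  169. ] [ 436.9 -293.3  136.1] [ 455.9 -273.8  199.8]
scene 200 216 89 [ 447.1 -282.   209. ] [ 437.8 -292.6  200.3] [ 453.5 -274.1  215.9]
scene 216 235 0   
top -5 5 1670 [ 442.  -311.4    0.7] [ 374.7 -364.6   -5. ] [ 514.2 -248.5    5. ]
top 118 134 369 [ 442.3 -275.7  129.6] [ 417.9 -306.   118. ] [ 468.6 -253.2  133.9]
top 136 200 84 [ 441.8 -273.   168.7] [ 433.9 -281.   136. ] [ 452.1 -270.2  198.4]
top 200 216 80 [ 443.3 -278.4  210.5] [ 434.  -288.2  200.1] [ 452.  -270.6  215.9]
top 216 235 6 [ 441.5 -278.5  216.9] [ 437.3 -285.8  216.1] [ 445.  -274.2  217.7]
L scene 1427 [ 572.5 -144.    65. ] [1130.6  132.8  821.9]
L top 807 [ 371.9 -140.9   39.7] [ 664.4   -1.6 1176.9]
L base [647.6 -97.9] heading 196.8087037636018 cost/pt 9.416921718816395 t pct [  4.8   9.3  62.6  97.1  98.3 324.8] axis [-0.5 -0.2  0.8] medres 0.8119948886866961
R scene 982 [579.3  99.6  66.3] [1130.6  158.4  821.9]
R top 600 [371.9  -1.6  43. ] [ 651.   159.2 1176.9]
R base [638.9 131.4] heading 187.05373943332802 cost/pt 9.839430906496967 t pct [  4.    6.   42.6  62.1  63.7 348.2] axis [-0.6 -0.1  0.8] medres 1.035343844398101
```

View pics/crop1.png

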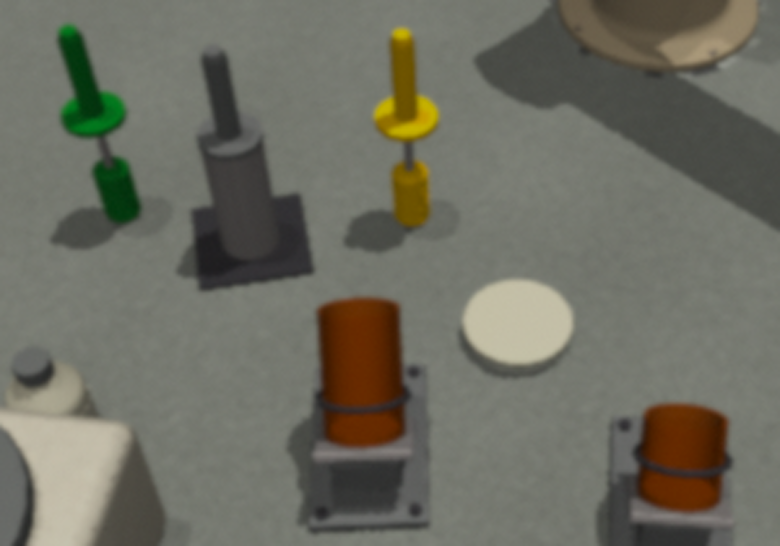

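The crop confirms it: grey brush in the steel pot at crop (225,150), with green and yellow decoys either side. The tall jar is the left one at crop (360,370), fitted length about 97 mm against 62 mm for the right one. Next: a helper for moves and the approach above the pot.

```bash
cat >> h.py <<'E'
np.set_printoptions(precision=3,suppress=True)
from scipy.spatial.transform import Rotation as Ro
def down(yaw,axis=(0,0,1)):
    """tool with y=-axis, z in vertical plane of yaw (deg), made perpendicular"""
    y=-np.array(axis,float);y/=np.linalg.norm(y);z=np.array([np.cos(np.radians(yaw)),np.sin(np.radians(yaw)),0.])
    z-=y*(z@y);z/=np.linalg.norm(z);return np.column_stack([np.cross(y,z),y,z])
def rel(p,R,s,p0=None,R0=None):
    R0=s["orientation"] if R0 is None else R0;p0=s["tool_pos"] if p0 is None else p0
    return R0.T@(np.array(p)-p0),Ro.from_matrix(R0.T@R).as_rotvec()
E
python3 - <<'E'
from h import *
from rig import env
s=env.state()
print(rel([444,-281,320],down(-32),s))
d=pickle.load(open("d0.pkl","rb"))
for n,(a,b,c,e) in {"yellow":(360,290,395,330),"green":(470,260,520,295)}.items():
    P=cloud(d["top"])[b:e,a:c].reshape(-1,3);q=P[(P[:,2]>190)&(P[:,2]<230)];print(n,q.mean(0),q[:,2].max())
E
```

```text
(array([ 523.08 ,  -63.665, -574.955]), array([0.001, 1.661, 0.001]))
yellow [ 372.81  -151.094  202.425] 209.33772177162894
green [ 442.101 -403.749  200.901] 207.4543351595578
```

Call:
jog_arm([
  [[523,-64,-575],[0,1.66,0],1],
  [[523,-64,-575],[0,1.66,0],1],
  [[523,-64,-575],[0,1.66,0],1],
  [[523,-64,-575],[0,1.66,0],1],
  [[523,-64,-575],[0,1.66,0],1],
  [[523,-64,-575],[0,1.66,0],1],
  [[523,-64,-575],[0,1.66,0],1],
  [[523,-64,-575],[0,1.66,0],1],
  [[523,-64,-575],[0,1.66,0],1],
  [[523,-64,-575],[0,1.66,0],1],
], force=40)

```text
time_s: 0.93
tool_pos: [347.4, 66.1, 290.6]
orientation: [[-0.153, 0.0, 0.988], [-0.988, 0.0, -0.153], [-0.0, -1.0, 0.0]]
contact_force: [1.9, 1.4, -0.1]
grip_width: 85.1
```

Run:
```python
from h import *
from rig import env
s=env.state();print(s["time_s"],s["tool_pos"],s["joints"])
print(rel([444,-281,320],down(-32),s))
```

```text
0.9333 [347.418  66.143 290.577] [  4.786 -26.127 101.48    0.006 104.619  13.603]
(array([328.233, -29.429, 148.658]), array([-0.   ,  0.405, -0.   ]))
```

Call:
jog_arm([
  [[328,-29,149],[0,0.405,0],1],
  [[328,-29,149],[0,0.405,0],1],
  [[328,-29,149],[0,0.405,0],1],
  [[328,-29,149],[0,0.405,0],1],
  [[328,-29,149],[0,0.405,0],1],
  [[328,-29,149],[0,0.405,0],1],
  [[328,-29,149],[0,0.405,0],1],
  [[328,-29,149],[0,0.405,0],1],
  [[328,-29,149],[0,0.405,0],1],
  [[328,-29,149],[0,0.405,0],1],
])

```text
time_s: 1.77
tool_pos: [446.7, -282.6, 317.6]
orientation: [[-0.529, -0.003, 0.849], [-0.849, 0.001, -0.529], [0.001, -1.0, -0.003]]
contact_force: [-1.1, -0.7, -1.0]
grip_width: 85.6
```

Run:
```python
from h import *
from rig import env
s=env.state();print(s["time_s"],s["tool_pos"],s["joints"])
c=env.capture("wrist");s=env.state();pickle.dump((s,c),open("w1.pkl","wb"))
print(s["tool_pos"],c["mtx"],c["mount"]);cv2.imwrite("pics/w1.png",c["frame"][:,:,::-1])
```

```text
1.7667 [ 446.69  -282.563  317.564] [-36.295   3.352  72.957  -0.051 103.839  -4.365]
[ 446.527 -280.401  317.858] [[371.648   0.    316.433]
 [  0.    371.648 237.945]
 [  0.      0.      1.   ]] [[  -0.      -0.956   -0.293  -74.385]
 [   0.001    0.293   -0.956 -117.742]
 [   1.      -0.       0.001   -0.741]
 [   0.       0.       0.       1.   ]]
```

View pics/w1.png

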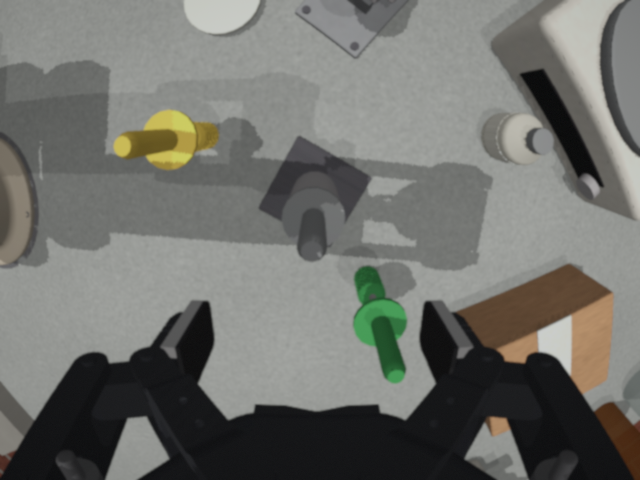

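The wrist view has the brush handle's end at about (312,249) and the disc centre at about (314,213). The decoys are clear of the jaws. Next I cast those rays, plus the pot foot's corners.

```bash
cat >> h.py <<'E'
def wray(u,v,s,c):
    K=c["mtx"];x,y=(u-K[0,2]),(v-K[1,2]);r=np.hypot(x,y);t=r/K[0,0]
    dcam=np.array([np.sin(t)*x/r,-np.sin(t)*y/r,-np.cos(t)]);M=c["mount"];R=s["orientation"]
    return R@M[:3,3]+s["tool_pos"],R@M[:3,:3]@dcam
def onz(u,v,z,s,c):
    o,d=wray(u,v,s,c);return o+d*(z-o[2])/d[2]
E
python3 - <<'E'
from h import *
from rig import env
s,c=pickle.load(open("w1.pkl","rb"))
print("end",onz(312,249,214,s,c),"disc",onz(314,213,130,s,c))
C=[onz(u,v,8,s,c) for u,v in((300,137),(370,180),(260,208))];print(C,(C[1]+C[2])/2)
s=env.state();print(s["tool_pos"])
print(rel([444,-280,178],down(-32),s))
E
```

```text
end [ 442.711 -279.031  214.   ] disc [ 444.963 -276.245  130.   ]
[array([ 462.505, -215.688,    8.   ]), array([ 505.264, -300.495,    8.   ]), array([ 377.689, -260.713,    8.   ])] [ 441.476 -280.604    8.   ]
[ 446.527 -280.401  317.858]
(array([  1.02 , 139.864,  -1.949]), array([ 0.003,  0.002, -0.   ]))
```

Call:
jog_arm([
  [[1,25,-3.4],[0,0,0],1],
  [[1,50,-3.4],[0,0,0],1],
  [[1,75,-3.4],[0,0,0],1],
  [[1,100,-3.4],[0,0,0],1],
  [[1,120,-3.4],[0,0,0],1],
  [[1,132,-3.4],[0,0,0],1],
  [[1,138,-3.4],[0,0,0],1],
  [[1,138,-3.4],[0,0,0],1],
  [[1,138,-3.4],[0,0,0],0.2],
  [[1,138,-3.4],[0,0,0],-0.2],
], force=40)

```text
time_s: 2.65
tool_pos: [443.8, -277.6, 183.1]
orientation: [[-0.525, 0.002, 0.851], [-0.851, -0.001, -0.525], [0.0, -1.0, 0.003]]
contact_force: [0.7, 0.5, 1.3]
grip_width: 64.2
```

Call:
jog_arm([
  [[0,0,0],[0,0,0],-0.4],
  [[0,0,0],[0,0,0],-0.6],
  [[0,0,0],[0,0,0],-0.8],
  [[0,0,0],[0,0,0],-1],
  [[0,0,0],[0,0,0],-1],
  [[0,0,0],[0,0,0],-1],
  [[0,0,0],[0,0,0],-1],
], force=60)

```text
time_s: 3.23
tool_pos: [443.5, -277.5, 182.0]
orientation: [[-0.525, 0.001, 0.851], [-0.851, -0.001, -0.525], [0.0, -1.0, 0.001]]
contact_force: [-0.3, -0.7, 3.9]
grip_width: 18.5
```

Run:
```python
from h import *
from rig import env
s=env.state();print(s)
pickle.dump(s,open("grasp.pkl","wb"))
# refit the jar (valid depth only), per camera
d=pickle.load(open("d0.pkl","rb"))
def fit(q,lab):
    def ax(h):return np.array([np.sin(.6109)*np.cos(h),np.sin(.6109)*np.sin(h),np.cos(.6109)])
    def f(x):
        r=np.linalg.norm(np.cross(q-[x[0],x[1],55],ax(x[2])),axis=1);return np.minimum(abs(r-30),abs(r-26))
    r=least_squares(f,[648,-98,np.radians(197)],loss="soft_l1",f_scale=1.5);x=r.x
    t=(q-[x[0],x[1],55])@ax(x[2]);print(lab,x[:2],np.degrees(x[2]),np.median(f(x)),np.percentile(t,[2,95,99]))
Q=[]
for n,(a,b,c,e) in {"scene":(255,215,305,290),"top":(325,170,380,225)}.items():
    m=amber(d[n])&(d[n]["depth"]>0);q=cloud(d[n])[b:e,a:c][m[b:e,a:c]];q=q[(q[:,2]>50)&(q[:,2]<180)];Q.append(q);fit(q,n)
fit(np.vstack(Q),"both")
```

```text
{'time_s': 3.2333, 'joints': array([-36.086,   4.669,  87.017,   0.003,  88.254,  -4.4  ]), 'qvel': array([ 0.046,  0.084, -0.042,  0.028,  0.008,  0.07 ]), 'joint_torque': array([ -0.002, -36.782, -33.362,   0.01 ,   0.093,   0.003]), 'tool_pos': array([ 443.46 , -277.534,  181.974]), 'orientation': array([[-0.525,  0.001,  0.851],
       [-0.851, -0.001, -0.525],
       [ 0.   , -1.   ,  0.001]]), 'contact_force': array([-0.344, -0.715,  3.858]), 'ft_torque': array([ 0.003, -0.073, -0.002]), 'grip_width': 18.456121852645715}
scene [647.472 -96.859] 198.88884085954763 0.8738147887501206 [ 6.389 95.658 97.944]
top [646.513 -96.025] 199.41478727993788 0.5702605291533303 [11.961 97.405 98.739]
both [647.099 -96.663] 198.88889416298574 0.7669825361613736 [ 6.759 96.724 98.437]
```

Gripped, with an 18.5 mm opening on the 20 mm handle. The brush sits about 173 mm tip to TCP. Lift first, then tilt to the pre-insertion pose.

```bash
cat >> h.py <<'E'
B=np.array([647,-96.5,55]);hd=np.radians(199)
A=np.array([np.sin(.6109)*np.cos(hd),np.sin(.6109)*np.sin(hd),np.cos(.6109)])
def tcp(t,L=173): return B+(t+L)*A   # tip at t along the jar z
def Rjar(R0):
    y=R0[:,1];w=np.cross(y,-A);r=Ro.from_rotvec(w/np.linalg.norm(w)*np.arccos(-y@A));return r.as_matrix()@R0
E
python3 - <<'E'
from h import *
s=pickle.load(open("grasp.pkl","rb"));R=Rjar(s["orientation"])
print(A,tcp(140),R);print(rel(tcp(140),R,s,p0=s["tool_pos"]+[0,0,145]))
E
```

```text
[-0.542 -0.187  0.819] [ 477.243 -154.952  311.388] [[-0.393  0.542  0.743]
 [-0.806  0.187 -0.562]
 [-0.444 -0.819  0.364]]
(array([-122.055,   15.545,  -35.656]), array([0.386, 0.   , 0.473]))
```

Call:
jog_arm([
  [[0,-4,0],[0,0,0],-1],
  [[0,-12,0],[0,0,0],-1],
  [[0,-27,0],[0,0,0],-1],
  [[0,-45,0],[0,0,0],-1],
  [[0,-65,0],[0,0,0],-1],
  [[0,-85,0],[0,0,0],-1],
  [[0,-105,0],[0,0,0],-1],
  [[0,-125,0],[0,0,0],-1],
  [[0,-140,0],[0,0,0],-1],
  [[0,-145,0],[0,0,0],-1],
])

```text
time_s: 4.07
tool_pos: [443.5, -277.5, 329.7]
orientation: [[-0.525, 0.003, 0.851], [-0.851, -0.002, -0.525], [0.0, -1.0, 0.004]]
contact_force: [0.4, 0.3, -0.6]
grip_width: 18.6
```

Call:
jog_arm([
  [[-12,1.5,-3.5],[0.04,0,0.05],-1],
  [[-26,3,-7],[0.08,0,0.1],-1],
  [[-40,5,-11],[0.13,0,0.16],-1],
  [[-55,7,-15],[0.175,0,0.215],-1],
  [[-70,9,-20],[0.22,0,0.27],-1],
  [[-85,11,-25],[0.27,0,0.33],-1],
  [[-100,13,-29],[0.32,0,0.39],-1],
  [[-112,15,-33],[0.36,0,0.44],-1],
  [[-122,15.5,-35.7],[0.386,0,0.473],-1],
  [[-122,15.5,-35.7],[0.386,0,0.473],-1],
])

```text
time_s: 4.9
tool_pos: [476.2, -153.6, 309.3]
orientation: [[-0.393, 0.541, 0.744], [-0.804, 0.19, -0.563], [-0.446, -0.819, 0.36]]
contact_force: [0.1, -0.6, -1.2]
grip_width: 18.5
```

Call:
jog_arm([
  [[0,0,0],[0,0,0],-1],
  [[0,0,0],[0,0,0],-1],
])

```text
time_s: 5.07
tool_pos: [476.9, -155.2, 311.0]
orientation: [[-0.394, 0.541, 0.743], [-0.805, 0.187, -0.562], [-0.443, -0.82, 0.362]]
contact_force: [0.8, -0.7, -0.3]
grip_width: 18.4
```

Run:
```python
from h import *
from rig import env
s=env.state();print(s["time_s"],s["tool_pos"],s["joints"],s["contact_force"])
print(rel(tcp(140),Rjar(s["orientation"]),s))
for n in("scene","wrist"):
    c=env.capture(n);pickle.dump((s,c),open(n+"2.pkl","wb"));f=c["frame"]
    if n=="scene": f=f[100:340,180:500]
    cv2.imwrite(f"pics/{n}2.png",f[:,:,::-1])
a=cv2.imread("pics/scene2.png");b=cv2.imread("pics/wrist2.png");b=cv2.resize(b,(400,300));a=cv2.resize(a,(400,300))
cv2.imwrite("pics/both2.png",np.hstack([a,b]))
```

```text
5.0667 [ 476.874 -155.192  310.995] [-36.28  -18.823  98.995  28.593  79.605  -4.741] [ 0.818 -0.672 -0.296]
(array([-0.512, -0.078,  0.282]), array([ 0.002, -0.   ,  0.001]))
```

View pics/both2.png

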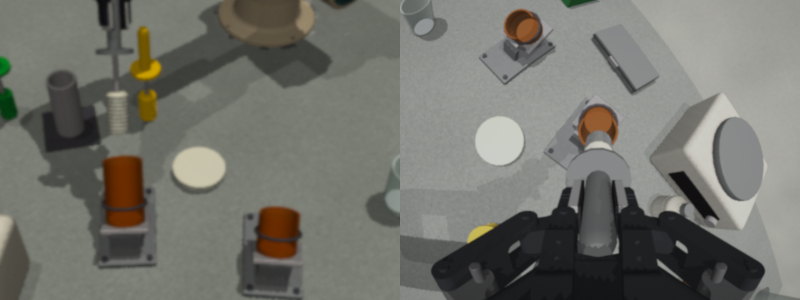

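The brush head points at the tall jar's mouth in both views (scene head at panel (118,112), wrist mouth at panel (598,125)). Next I check the head offset from the jar axis with scene depth, and fit the mouth ellipse in the wrist view.

Run:
```python
from h import *
s,c=pickle.load(open("scene2.pkl","rb"));P=cloud(c)
q=P.reshape(-1,3);v=q-B;t=v@A;w=v-np.outer(t,A)
m=(np.linalg.norm(w,axis=1)<30)
e1=np.cross(A,[0,0,1]);e1/=np.linalg.norm(e1);e2=np.cross(A,e1)
for lo,hi in((130,140),(142,155),(155,170),(170,185),(185,198),(206,240),(255,263)):
    k=m&(t>lo)&(t<hi);ww=w[k];
    if len(ww)>5:
        X=np.c_[ww@e1,ww@e2];r={1:16}.get(1) if hi<200 else (4 if hi<250 else 27)
        f=least_squares(lambda x:np.linalg.norm(X-x,axis=1)-r,[0,0],loss="soft_l1").x
        print(lo,hi,len(ww),"center e1,e2",f)
print("e1",e1,"e2",e2)
s,c=pickle.load(open("wrist2.pkl","rb"))
# predicted wrist pixels
def proj(p):
    M=c["mount"];x=M[:3,:3].T@(s["orientation"].T@(p-s["tool_pos"])-M[:3,3]);th=np.arctan2(np.hypot(x[0],x[1]),-x[2]);r=c["mtx"][0,0]*th
    return c["mtx"][:2,2]+r*np.array([x[0],-x[1]])/np.hypot(x[0],x[1])
f=c["frame"].copy()
for R,t,col in((30,97,(0,255,0)),(26,97,(0,0,255)),(16,140,(255,0,255)),(27,261,(255,255,0))):
    p=np.array([proj(B+t*A+R*(np.cos(a)*e1+np.sin(a)*e2)) for a in np.linspace(0,6.283,60)])
    cv2.polylines(f,[np.round(p*8).astype(np.int32)],True,col,1,shift=3)
cv2.imwrite("pics/w2c.png",cv2.resize(f[120:320,220:420],(600,600),interpolation=cv2.INTER_CUBIC)[:,:,::-1])
```

```text
142 155 115 center e1,e2 [-5.578  4.509]
155 170 141 center e1,e2 [-5.494  4.57 ]
170 185 151 center e1,e2 [-5.614  4.555]
185 198 129 center e1,e2 [-5.416  4.706]
206 240 83 center e1,e2 [-4.056 -1.775]
255 263 148 center e1,e2 [-5.338  5.106]
e1 [-0.326  0.946  0.   ] e2 [-0.775 -0.267 -0.574]
```

View pics/w2c.png

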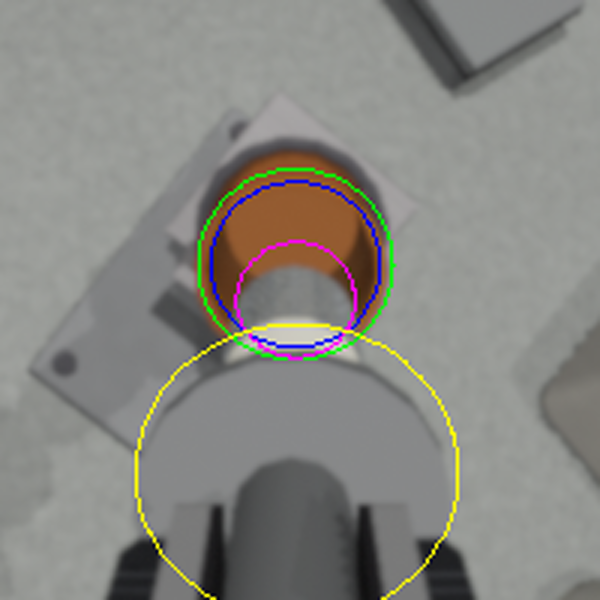

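Both checks agree. The brush is parallel to the jar axis but sits about 7 mm off it along tool +x. In the wrist crop the disc sits about 34 px below its prediction and the mouth slightly above its prediction. I'm correcting that and re-checking before insertion.

Call:
jog_arm([
  [[-4,0,-0.5],[0,0,0],-1],
  [[-7,0,-1],[0,0,0],-1],
  [[-7,0,-1],[0,0,0],-1],
  [[-7,0,-1],[0,0,0],-1],
])

```text
time_s: 5.5
tool_pos: [479.1, -148.4, 313.9]
orientation: [[-0.393, 0.542, 0.743], [-0.805, 0.188, -0.562], [-0.444, -0.819, 0.363]]
contact_force: [1.0, 0.0, -1.5]
grip_width: 18.6
```

Run:
```python
from h import *
from rig import env
s=env.state();print(s["time_s"],s["tool_pos"]);np.save("pre.npy",np.r_[s["tool_pos"],s["orientation"].ravel()])
e1=np.cross(A,[0,0,1]);e1/=np.linalg.norm(e1);e2=np.cross(A,e1)
for n in("scene","top"):
    c=env.capture(n);q=cloud(c)[c["depth"]>0];v=q-B;t=v@A;w=v-np.outer(t,A);m=np.linalg.norm(w,axis=1)<30
    h=m&(t>125)&(t<202);print(n,"tip t",np.percentile(t[h],[0,1,3]) if h.any() else None)
    d=m&(np.linalg.norm(w,axis=1)>18)&(t>240);print(" disc t",np.percentile(t[d],[5,50,95]) if d.any() else None)
    for lo,hi,r in((145,170,16),(170,198,16),(20,97,30)):
        k=(np.linalg.norm(w,axis=1)<36)&(t>lo)&(t<hi)
        if hi==97:k&=np.linalg.norm(w,axis=1)>28
        X=np.c_[w[k]@e1,w[k]@e2]
        if len(X)>20:print(" ",lo,hi,len(X),least_squares(lambda x:np.linalg.norm(X-x,axis=1)-r,[0,0],loss="soft_l1").x)
```

```text
5.5 [ 479.083 -148.428  313.903]
scene tip t [139.907 140.988 142.818]
 disc t [259.737 353.52  411.287]
  145 170 242 [ 0.106 -1.065]
  170 198 282 [ 0.221 -0.679]
  20 97 722 [-1.177  0.483]
top tip t [143.138 144.594 145.714]
 disc t [259.077 599.141 609.335]
  145 170 99 [ 3.439 -2.454]
  170 198 171 [ 3.313 -1.97 ]
  20 97 497 [0.266 0.188]
```

Call:
jog_arm([
  [[2.5,0,0.4],[0,0,0],-1],
  [[2.5,8,0.4],[0,0,0],-1],
  [[2.5,18,0.4],[0,0,0],-1],
  [[2.5,28,0.4],[0,0,0],-1],
  [[2.5,38,0.4],[0,0,0],-1],
  [[2.5,48,0.4],[0,0,0],-1],
  [[2.5,58,0.4],[0,0,0],-1],
  [[2.5,68,0.4],[0,0,0],-1],
  [[2.5,72,0.4],[0,0,0],-1],
  [[2.5,72,0.4],[0,0,0],-1],
])

```text
time_s: 6.43
tool_pos: [517.4, -136.8, 252.2]
orientation: [[-0.393, 0.54, 0.744], [-0.805, 0.189, -0.563], [-0.444, -0.82, 0.36]]
contact_force: [-0.3, 0.1, -1.5]
grip_width: 18.8
```

Run:
```python
from h import *
from rig import env
s=env.state();print(s["contact_force"],s["ft_torque"],s["tool_pos"])
c=env.capture("scene");w=env.capture("wrist")
a=cv2.resize(c["frame"][180:330,220:420],(400,300),interpolation=cv2.INTER_CUBIC);b=cv2.resize(w["frame"][120:270,220:420],(400,300),interpolation=cv2.INTER_CUBIC)
cv2.imwrite("pics/ins.png",np.hstack([a,b])[:,:,::-1])
```

```text
[-0.277  0.058 -1.483] [-0.19   0.413  0.058] [ 517.387 -136.815  252.242]
```

View pics/ins.png

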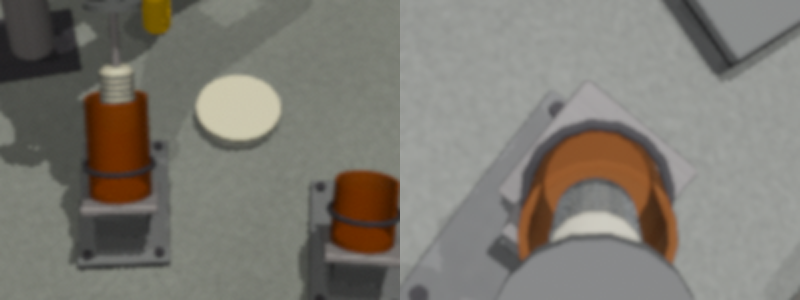

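The head is in the tall jar's mouth, well centred (scene panel (117,80)), with no contact force. Stroke one goes down now.

Call:
jog_arm([
  [[0,8,0],[0,0,0],-1],
  [[0,18,0],[0,0,0],-1],
  [[0,28,0],[0,0,0],-1],
  [[0,38,0],[0,0,0],-1],
  [[0,46,0],[0,0,0],-1],
  [[0,51,0],[0,0,0],-1],
  [[0,54,0],[0,0,0],-1],
  [[0,54,0],[0,0,0],-1],
  [[0,54,0],[0,0,0],-1],
  [[0,54,0],[0,0,0],-1],
])

```text
time_s: 7.37
tool_pos: [546.6, -127.4, 210.1]
orientation: [[-0.393, 0.542, 0.743], [-0.805, 0.187, -0.563], [-0.444, -0.819, 0.363]]
contact_force: [0.3, -1.3, -0.2]
grip_width: 18.3
```

Run:
```python
from h import *
from rig import env
s=env.state();print(s["contact_force"],s["ft_torque"],s["tool_pos"],(s["tool_pos"]-B)@A-173)
c=env.capture("scene");q=cloud(c)[c["depth"]>0];v=q-B;t=v@A;w=np.linalg.norm(v-np.outer(t,A),axis=1)
d=(w>14)&(w<32)&(t>110)&(t<155);print("disc t",np.percentile(t[d],[5,25,50,75,95]),d.sum())
h=np.histogram(t[(w>16)&(w<28)&(t>100)&(t<175)],np.arange(100,176,3));print(h[0])
```

```text
[ 0.345 -1.261 -0.202] [-0.156  0.387  0.003] [ 546.643 -127.36   210.067] 14.212121134385143
disc t [129.916 132.267 134.889 135.345 135.615] 183
[  0   0   0   0   0   0   0   0   0   8  45 104   1   0   0   0   0   0
   0   0   2  16  17  27  24]
```

The tip is about 9–10 mm above the floor by both the tool pose and the disc depth, with no force. On to the remaining strokes.

Call:
jog_arm([
  [[0,-8,0],[0,0,0],-1],
  [[0,-20,0],[0,0,0],-1],
  [[0,-32,0],[0,0,0],-1],
  [[0,-44,0],[0,0,0],-1],
  [[0,-52,0],[0,0,0],-1],
  [[0,-54,0],[0,0,0],-1],
  [[0,-54,0],[0,0,0],-1],
  [[0,-54,0],[0,0,0],-1],
  [[0,-54,0],[0,0,0],-1],
])

```text
time_s: 8.17
tool_pos: [517.2, -137.2, 253.0]
orientation: [[-0.393, 0.541, 0.743], [-0.805, 0.188, -0.563], [-0.444, -0.82, 0.361]]
contact_force: [-0.7, 0.2, -2.0]
grip_width: 18.8
```

Call:
jog_arm([
  [[0,8,0],[0,0,0],-1],
  [[0,18,0],[0,0,0],-1],
  [[0,28,0],[0,0,0],-1],
  [[0,38,0],[0,0,0],-1],
  [[0,46,0],[0,0,0],-1],
  [[0,51,0],[0,0,0],-1],
  [[0,54,0],[0,0,0],-1],
  [[0,54,0],[0,0,0],-1],
  [[0,54,0],[0,0,0],-1],
  [[0,54,0],[0,0,0],-1],
])

```text
time_s: 9.0
tool_pos: [546.6, -127.3, 210.1]
orientation: [[-0.393, 0.542, 0.743], [-0.805, 0.187, -0.563], [-0.444, -0.819, 0.363]]
contact_force: [-0.8, 0.3, -1.5]
grip_width: 18.9
```

Call:
jog_arm([
  [[0,-8,0],[0,0,0],-1],
  [[0,-20,0],[0,0,0],-1],
  [[0,-32,0],[0,0,0],-1],
  [[0,-44,0],[0,0,0],-1],
  [[0,-52,0],[0,0,0],-1],
  [[0,-54,0],[0,0,0],-1],
  [[0,-54,0],[0,0,0],-1],
  [[0,-54,0],[0,0,0],-1],
  [[0,-54,0],[0,0,0],-1],
])

```text
time_s: 9.75
tool_pos: [517.2, -137.1, 253.0]
orientation: [[-0.393, 0.541, 0.743], [-0.805, 0.188, -0.563], [-0.444, -0.82, 0.361]]
contact_force: [0.1, -0.5, -1.7]
grip_width: 18.9
```

Call:
jog_arm([
  [[0,8,0],[0,0,0],-1],
  [[0,18,0],[0,0,0],-1],
  [[0,28,0],[0,0,0],-1],
  [[0,38,0],[0,0,0],-1],
  [[0,46,0],[0,0,0],-1],
  [[0,51,0],[0,0,0],-1],
  [[0,54,0],[0,0,0],-1],
  [[0,54,0],[0,0,0],-1],
  [[0,54,0],[0,0,0],-1],
  [[0,54,0],[0,0,0],-1],
])

```text
time_s: 10.58
tool_pos: [546.6, -127.4, 210.1]
orientation: [[-0.393, 0.542, 0.743], [-0.805, 0.187, -0.563], [-0.444, -0.819, 0.363]]
contact_force: [0.3, -0.8, -1.6]
grip_width: 18.8
```

Call:
jog_arm([
  [[0,-8,0],[0,0,0],-1],
  [[0,-20,0],[0,0,0],-1],
  [[0,-32,0],[0,0,0],-1],
  [[0,-44,0],[0,0,0],-1],
  [[0,-52,0],[0,0,0],-1],
  [[0,-54,0],[0,0,0],-1],
  [[0,-54,0],[0,0,0],-1],
  [[0,-54,0],[0,0,0],-1],
  [[0,-54,0],[0,0,0],-1],
])

```text
time_s: 11.33
tool_pos: [517.2, -137.2, 253.0]
orientation: [[-0.393, 0.541, 0.743], [-0.805, 0.188, -0.563], [-0.444, -0.82, 0.361]]
contact_force: [0.7, 0.3, -0.9]
grip_width: 18.7
```

Run:
```python
from h import *
from rig import env
s=env.state();print(s["time_s"],s["contact_force"],s["tool_pos"],(s["tool_pos"]-B)@A-173)
c=env.capture("scene");q=cloud(c)[c["depth"]>0];v=q-B;t=v@A;w=np.linalg.norm(v-np.outer(t,A),axis=1)
print("disc top-121:",np.percentile(t[(w>16)&(w<28)&(t>165)&(t<210)],[5,50,95])-121)
g=pickle.load(open("grasp.pkl","rb"))
# after a further 75 mm out along -y: to 150 above grasp pose
p=s["tool_pos"]-75*s["orientation"][:,1];print(p,rel(g["tool_pos"]+[0,0,150],g["orientation"],s,p0=p))
```

```text
11.3333 [ 0.665  0.343 -0.923] [ 517.202 -137.171  253.028] 67.20260170674482
disc top-121: [61.989 65.803 67.554]
[ 476.635 -151.283  314.511] (array([106.912, -56.016,  52.693]), array([-0.384, -0.   , -0.473]))
```

Three strokes done, tip now about 62 mm above the floor. Withdraw and return above the pot.

Call:
jog_arm([
  [[0,-8,0],[0,0,0],-1],
  [[0,-20,0],[0,0,0],-1],
  [[0,-32,0],[0,0,0],-1],
  [[0,-44,0],[0,0,0],-1],
  [[0,-56,0],[0,0,0],-1],
  [[0,-68,0],[0,0,0],-1],
  [[0,-75,0],[0,0,0],-1],
  [[0,-75,0],[0,0,0],-1],
  [[0,-75,0],[0,0,0],-1],
])

```text
time_s: 12.13
tool_pos: [476.6, -151.5, 315.3]
orientation: [[-0.393, 0.542, 0.743], [-0.805, 0.187, -0.563], [-0.444, -0.819, 0.363]]
contact_force: [0.2, 0.2, -0.9]
grip_width: 18.8
```

Call:
jog_arm([
  [[11,-6,5],[-0.04,0,-0.05],-1],
  [[23,-12,11],[-0.08,0,-0.1],-1],
  [[36,-18,17],[-0.13,0,-0.16],-1],
  [[49,-25,24],[-0.175,0,-0.215],-1],
  [[62,-32,31],[-0.22,0,-0.27],-1],
  [[76,-39,37],[-0.27,0,-0.33],-1],
  [[89,-46,43],[-0.32,0,-0.39],-1],
  [[100,-52,49],[-0.36,0,-0.44],-1],
  [[107,-56,52.7],[-0.384,0,-0.473],-1],
  [[107,-56,52.7],[-0.384,0,-0.473],-1],
])

```text
time_s: 12.97
tool_pos: [444.1, -278.3, 331.2]
orientation: [[-0.525, -0.001, 0.851], [-0.851, -0.0, -0.525], [0.001, -1.0, -0.001]]
contact_force: [0.1, 0.4, -0.3]
grip_width: 18.5
```

Call:
jog_arm([
  [[0,0,0],[0,0,0],-1],
  [[0,0,0],[0,0,0],-1],
  [[0,0,0],[0,0,0],-1],
])

```text
time_s: 13.22
tool_pos: [443.4, -277.2, 332.4]
orientation: [[-0.525, 0.002, 0.851], [-0.851, -0.0, -0.525], [-0.001, -1.0, 0.002]]
contact_force: [0.2, -0.2, -1.2]
grip_width: 18.6
```

Run:
```python
from h import *
from rig import env
s=env.state();print(s["time_s"],s["contact_force"],s["tool_pos"])
g=pickle.load(open("grasp.pkl","rb"));print(rel(g["tool_pos"],g["orientation"],s))
for n in ("scene","top"):
    c=env.capture(n);q=cloud(c)[c["depth"]>0]
    v=q-[s["tool_pos"][0],s["tool_pos"][1],0]
    tip=s["tool_pos"][2]-173
    def circ(lo,hi,r,rm):
        k=(np.hypot(v[:,0],v[:,1])<rm)&(q[:,2]>lo)&(q[:,2]<hi);X=q[k][:,:2]
        return (len(X),least_squares(lambda x:np.linalg.norm(X-x,axis=1)-r,[s["tool_pos"][0],s["tool_pos"][1]],loss="soft_l1").x) if len(X)>15 else len(X)
    print(n,"head lo/hi",circ(tip+5,tip+28,16,30),circ(tip+32,tip+57,16,30),"pot",circ(15,115,26,45),"handle",circ(tip+125,tip+140,10,16))
```

```text
13.2167 [ 0.158 -0.204 -1.177] [ 443.367 -277.21   332.409]
(array([  0.389, 150.435,  -0.069]), array([-0.001, -0.   , -0.001]))
scene head lo/hi (143, array([ 442.522, -283.915])) (183, array([ 442.317, -283.735])) pot (903, array([ 443.306, -284.638])) handle (77, array([ 441.513, -283.402]))
top head lo/hi (42, array([ 443.211, -279.909])) (42, array([ 442.975, -279.929])) pot (304, array([ 443.507, -280.511])) handle 0
```

The brush is vertical and within 1 mm of the pot axis in both views. Lowering now.

Call:
jog_arm([
  [[0.4,10,0],[0,0,0],-1],
  [[0.4,25,0],[0,0,0],-1],
  [[0.4,42,0],[0,0,0],-1],
  [[0.4,60,0],[0,0,0],-1],
  [[0.4,78,0],[0,0,0],-1],
  [[0.4,96,0],[0,0,0],-1],
  [[0.4,114,0],[0,0,0],-1],
  [[0.4,130,0],[0,0,0],-1],
  [[0.4,138,0],[0,0,0],-1],
  [[0.4,142,0],[0,0,0],-1],
])

```text
time_s: 14.15
tool_pos: [442.8, -277.7, 188.8]
orientation: [[-0.526, -0.0, 0.851], [-0.851, 0.001, -0.526], [-0.0, -1.0, -0.001]]
contact_force: [-0.3, 0.0, -1.6]
grip_width: 18.6
```

Call:
jog_arm([
  [[0,2,0],[0,0,0],-1],
  [[0,4,0],[0,0,0],-1],
  [[0,6,0],[0,0,0],-1],
  [[0,7,0],[0,0,0],-1],
  [[0,8,0],[0,0,0],-1],
  [[0,8,0],[0,0,0],-1],
  [[0,8,0],[0,0,0],-1],
  [[0,8,0],[0,0,0],-1],
])

```text
time_s: 14.82
tool_pos: [443.5, -278.2, 182.9]
orientation: [[-0.526, 0.002, 0.851], [-0.851, -0.001, -0.526], [-0.0, -1.0, 0.002]]
contact_force: [0.9, 0.1, -0.7]
grip_width: 19.1
```

Run:
```python
from h import *
from rig import env
s=env.state();print(s["time_s"],s["contact_force"],s["tool_pos"])
c=env.capture("scene");q=cloud(c)[c["depth"]>0];r=np.hypot(q[:,0]-443,q[:,1]+284)
print("disc z",np.percentile(q[(r>15)&(r<28)&(q[:,2]>110)&(q[:,2]<150)][:,2],[50,90]))
```

```text
14.8167 [ 0.902  0.055 -0.659] [ 443.533 -278.217  182.888]
disc z [129.579 132.291]
```

Call:
jog_arm([
  [[0,0.7,0],[0,0,0],-1],
  [[0,1.2,0],[0,0,0],-1],
  [[0,1.2,0],[0,0,0],-1],
  [[0,1.2,0],[0,0,0],-1],
], force=20)

```text
time_s: 15.2
tool_pos: [443.6, -278.3, 182.0]
orientation: [[-0.526, 0.002, 0.851], [-0.851, -0.001, -0.526], [-0.0, -1.0, 0.003]]
contact_force: [-0.4, -0.4, 3.3]
grip_width: 18.6
```

Call:
jog_arm([
  [[0,0,0],[0,0,0],-0.5],
  [[0,0,0],[0,0,0],-0.4],
  [[0,0,0],[0,0,0],-0.2],
  [[0,0,0],[0,0,0],0.1],
  [[0,0,0],[0,0,0],0.4],
  [[0,0,0],[0,0,0],0.7],
  [[0,0,0],[0,0,0],1],
  [[0,0,0],[0,0,0],1],
  [[0,0,0],[0,0,0],1],
  [[0,0,0],[0,0,0],1],
])

```text
time_s: 16.03
tool_pos: [443.5, -278.2, 181.5]
orientation: [[-0.526, 0.002, 0.851], [-0.851, -0.001, -0.526], [-0.0, -1.0, 0.002]]
contact_force: [0.3, 0.4, -0.6]
grip_width: 85.1
```

Call:
jog_arm([
  [[0,-8,0],[0,0,0],1],
  [[0,-22,0],[0,0,0],1],
  [[0,-40,0],[0,0,0],1],
  [[0,-60,0],[0,0,0],1],
  [[0,-80,0],[0,0,0],1],
  [[0,-100,0],[0,0,0],1],
  [[0,-120,0],[0,0,0],1],
  [[0,-135,0],[0,0,0],1],
  [[0,-140,0],[0,0,0],1],
  [[0,-140,0],[0,0,0],1],
])

```text
time_s: 16.87
tool_pos: [443.5, -278.2, 323.3]
orientation: [[-0.526, 0.004, 0.851], [-0.851, -0.003, -0.526], [0.0, -1.0, 0.005]]
contact_force: [0.4, -0.8, -1.1]
grip_width: 85.1
```

Run:
```python
from h import *
from rig import env
s=env.state();print(s["time_s"],s["contact_force"],s["tool_pos"],s["grip_width"])
c=env.capture("scene");q=cloud(c)[c["depth"]>0];r=np.hypot(q[:,0]-443,q[:,1]+284)
print("disc z",np.percentile(q[(r>15)&(r<28)&(q[:,2]>110)&(q[:,2]<150)][:,2],[50,90]),"top z",q[(r<14)&(q[:,2]<225)][:,2].max())
for lo,hi,R,rm in((140,165,10,16),(170,195,10,16),(15,112,26,45)):
    X=q[(r<rm)&(q[:,2]>lo)&(q[:,2]<hi)][:,:2];print(lo,hi,len(X),least_squares(lambda x:np.linalg.norm(X-x,axis=1)-R,[443,-284],loss="soft_l1").x)
cv2.imwrite("pics/end.png",c["frame"][:,:,::-1])
```

```text
16.8667 [ 0.406 -0.772 -1.108] [ 443.512 -278.249  323.313] 85.07808875367365
disc z [128.354 130.873] top z 215.5178256332839
140 165 93 [ 441.995 -284.822]
170 195 101 [ 442.053 -284.495]
15 112 736 [ 442.807 -284.879]
```

View pics/end.png

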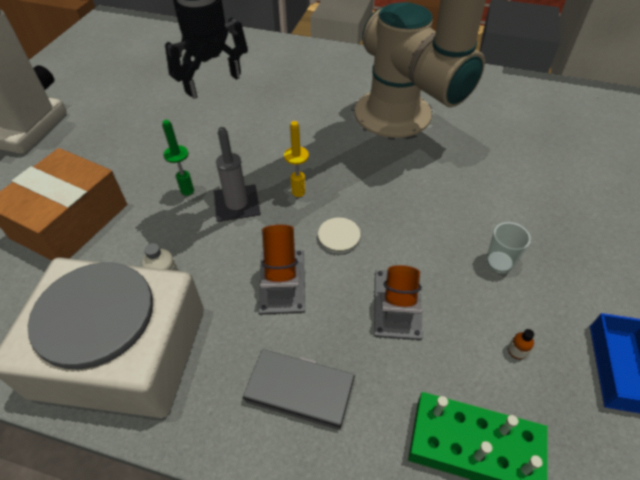

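The brush hangs upright in its pot at (230,165), the gripper is clear above it, and the beaker, bottles and dish are where they started.

```bash
python3 -c "
from rig import env
print(env.hand_in())"
```

```text
the job is handed in; nothing more can be done
None
```

The job is handed in at about 17 s of the allowed 58 s; no verdict is reported. I took the grey brush from its pot, stroked the taller jar three times, and hung the brush back in the pot and let go.

- **Strokes:** Each push stopped with the tip about 9–10 mm above the jar's floor, and each pull drew it back to about 62 mm above. The tool position and camera depth agreed on both depths to a few millimetres. The wrist force read about 2 N or less at the end of every stroke.
- **Correction before inserting:** The first alignment check showed the brush about 7 mm off the jar's axis. I corrected it before going in. The two fixed cameras still disagreed by about 2 mm, so I split the difference, well inside the 10 mm clearance.
- **Last checks:** The brush is upright and within about 1 mm of the pot's axis, with the disc at its resting height (top measured at 128–131 mm against the expected 130 mm). The gripper is open and about 85 mm above the handle. In the final picture the beaker, bottles and dish look unmoved; I did not measure them. The shorter jar was never approached.

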